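# Stroke the tooth-chart touch pad round the arch

### The job

On the touch pad beside the dental scanner, mark the full arch for scanning: with the gripper closed, put the fingertips lightly on the end tooth beside the green lamp and trace round the horseshoe, touching all seven teeth in order, to the end tooth beside the red lamp. Press gently, grasp nothing, and leave the crown and the other things on the table where they are. Finish with the fingertips still resting lightly on that last tooth: the program ends while holding this touch.

Things in the scene. Friction and masses are not known exactly. Their poses are not given: they have to be found in the camera images.
- pad: fixed grey touch pad with a black face, 220 mm (its x) x 270 mm (its y) x 20 mm tall, on the table; origin at the centre of its underside. A half-circle row of seven white teeth, open towards its -x, stands proud of it
- arch: the red carrier under all seven teeth, a half circle of 75 mm radius to the teeth's centres about the point x = -30 mm, y = 0 of the pad. It is sprung: pressing any tooth sinks the whole row straight down, level; it begins to give at about 1 N, reaches its stop 8 mm down at about 4 N and comes back up when let go. Origin: the pad's origin when not pressed
- tooth1: tooth number 1 of the row of seven, at the pad's +y end of the horseshoe: white block with a grey line on top along the row, flat top 24 mm (its x, pointing out from the horseshoe's centre) x 32 mm (its y, along the row); neighbours are 39 mm apart centre to centre. Origin at the centre of its top face, 34 mm above the table when not pressed, 14 mm above the pad's face
- tooth2: tooth number 2 of the row of seven, between its neighbours in number: white block with a grey line on top along the row, flat top 24 mm (its x, pointing out from the horseshoe's centre) x 32 mm (its y, along the row); neighbours are 39 mm apart centre to centre. Origin at the centre of its top face, 34 mm above the table when not pressed, 14 mm above the pad's face
- tooth3: tooth number 3 of the row of seven, between its neighbours in number: white block with a grey line on top along the row, flat top 24 mm (its x, pointing out from the horseshoe's centre) x 32 mm (its y, along the row); neighbours are 39 mm apart centre to centre. Origin at the centre of its top face, 34 mm above the table when not pressed, 14 mm above the pad's face
- tooth4: tooth number 4 of the row of seven, in the middle of the row, at the pad's +x side: white block with a grey line on top along the row, flat top 24 mm (its x, pointing out from the horseshoe's centre) x 32 mm (its y, along the row); neighbours are 39 mm apart centre to centre. Origin at the centre of its top face, 34 mm above the table when not pressed, 14 mm above the pad's face
- tooth5: tooth number 5 of the row of seven, between its neighbours in number: white block with a grey line on top along the row, flat top 24 mm (its x, pointing out from the horseshoe's centre) x 32 mm (its y, along the row); neighbours are 39 mm apart centre to centre. Origin at the centre of its top face, 34 mm above the table when not pressed, 14 mm above the pad's face
- tooth6: tooth number 6 of the row of seven, between its neighbours in number: white block with a grey line on top along the row, flat top 24 mm (its x, pointing out from the horseshoe's centre) x 32 mm (its y, along the row); neighbours are 39 mm apart centre to centre. Origin at the centre of its top face, 34 mm above the table when not pressed, 14 mm above the pad's face
- tooth7: tooth number 7 of the row of seven, at the pad's -y end of the horseshoe: white block with a grey line on top along the row, flat top 24 mm (its x, pointing out from the horseshoe's centre) x 32 mm (its y, along the row); neighbours are 39 mm apart centre to centre. Origin at the centre of its top face, 34 mm above the table when not pressed, 14 mm above the pad's face
- green_lamp: green dome, 24 mm across, 8 mm tall, fixed on the pad's face 48 mm beyond the end tooth where the tracing starts (beside tooth 1 in some runs, tooth 7 in others; its top is 6 mm below the teeth); origin at the centre of its underside
- red_lamp: red dome, same size, height and origin, 48 mm beyond the other end tooth, where the tracing finishes
- crown: bystander, leave alone: loose brass stub, 26 mm across at the foot, with a small white crown on top, 30 mm tall, standing on the pad inside the horseshoe near its centre; origin at the centre of its underside
- jaw: bystander: loose cream dental cast, 50 x 62 mm, 25 mm tall, left (+y) of the pad; origin under its centre
- mouse: bystander: loose black computer mouse, 105 x 60 mm, 33 mm tall, right (-y) of the pad; origin under its centre
- bottle: bystander: loose white bottle with a blue cap, 48 mm across, 110 mm tall, to the left; origin under its centre
- jar: bystander: loose amber jar with a white lid, 60 mm across, 55 mm tall, to the left; origin under its centre
- spatula: bystander: loose spatula, 170 mm long, lying flat to the right (-y); origin under its middle
- bowl: bystander: loose green plastic mixing bowl, 90 mm across, 50 mm tall, to the left; origin under its centre

How it is judged (in metres and radians):
On the way, in this order (a step that is already met when the one before it is completed fails the run):
1. the fingers touch the first tooth, at the green lamp's end (((horizontal distance between green_lamp and tooth1 below 0.07 m and contact force between the fingers and tooth1 above 0.3 N) or (horizontal distance between green_lamp and tooth7 below 0.07 m and contact force between the fingers and tooth7 above 0.3 N))), for 0.06 s.
2. the fingers touch the second tooth (((horizontal distance between green_lamp and tooth1 below 0.07 m and contact force between the fingers and tooth2 above 0.3 N) or (horizontal distance between green_lamp and tooth7 below 0.07 m and contact force between the fingers and tooth6 above 0.3 N))), for 0.06 s.
3. the fingers touch the third tooth (((horizontal distance between green_lamp and tooth1 below 0.07 m and contact force between the fingers and tooth3 above 0.3 N) or (horizontal distance between green_lamp and tooth7 below 0.07 m and contact force between the fingers and tooth5 above 0.3 N))), for 0.06 s.
4. the fingers touch the fourth (middle) tooth (contact force between the fingers and tooth4 above 0.3 N), for 0.06 s.
5. the fingers touch the fifth tooth (((horizontal distance between green_lamp and tooth1 below 0.07 m and contact force between the fingers and tooth5 above 0.3 N) or (horizontal distance between green_lamp and tooth7 below 0.07 m and contact force between the fingers and tooth3 above 0.3 N))), for 0.06 s.
6. the fingers touch the sixth tooth (((horizontal distance between green_lamp and tooth1 below 0.07 m and contact force between the fingers and tooth6 above 0.3 N) or (horizontal distance between green_lamp and tooth7 below 0.07 m and contact force between the fingers and tooth2 above 0.3 N))), for 0.06 s.
7. the fingers touch the last tooth, at the red lamp's end (((horizontal distance between green_lamp and tooth1 below 0.07 m and contact force between the fingers and tooth7 above 0.3 N) or (horizontal distance between green_lamp and tooth7 below 0.07 m and contact force between the fingers and tooth1 above 0.3 N))), for 0.06 s.
At the end, for the whole second after the job is handed in: the fingers still rest on the last tooth, the one beside the red lamp (contact over 0.3 N), and every loose thing is within 20 mm of where it stood (((horizontal distance between green_lamp and tooth1 below 0.07 m and contact force between the fingers and tooth7 above 0.3 N) or (horizontal distance between green_lamp and tooth7 below 0.07 m and contact force between the fingers and tooth1 above 0.3 N)) and distance of each of crown, jaw, mouse, bottle, jar, spatula, bowl from where it was at the start of the episode below 0.02 m); the arm keeps its last pose, push and grip.
It fails at once if a tooth is pressed hard (more than 15 N) (contact force between the fingers and tooth1 above 15 N or contact force between the fingers and tooth2 above 15 N or contact force between the fingers and tooth3 above 15 N or contact force between the fingers and tooth4 above 15 N or contact force between the fingers and tooth5 above 15 N or contact force between the fingers and tooth6 above 15 N or contact force between the fingers and tooth7 above 15 N).
It fails at once if a loose bystander is lifted, carried or pushed more than 20 mm (not (distance of each of crown, jaw, mouse, bottle, jar, spatula, bowl from where it was at the start of the episode below 0.02 m)).
It fails at once if the arm or fingers push on the pad's lamps (contact force between any of the fingers, the arm and green_lamp above 2 N or contact force between any of the fingers, the arm and red_lamp above 2 N).
It also fails if it takes over 38 s, if anything falls off the work surface, if the arm or the gripper's body presses on something with over 40 N, if the wrist force passes 120 N, or if a joint passes its speed limit or range.

### The arm

A 6-joint arm with a two-finger parallel gripper is mounted at the origin on the work surface. World frame = base frame: x ahead of the robot, y to its left, z up, the work surface at z = 0. Lengths are in mm, angles in degrees, forces in N, time in s.
With the tool pointing down it reaches from about 350 to 850 mm from the base axis. Payload 8.1 kg.
Tool frame: the origin (TCP) lies at the very end of the fingers, on their centre line; the grasp point (between the pads) lies 19 mm behind it (arm.pinch_z is the distance from the TCP to the grasp point, in mm); z points along the fingers, y is the line along which they close (so a half turn about z gives the same grasp; the last joint's range is limited). The gripper opens to 85 mm and grips with 20 to 120 N. Pads are 22 mm wide; open, the fingers measure 114 mm over their backs; the gripper's body (76 mm by 85 mm) begins 54 mm behind the grasp point. The pads swing forward as they close: fully open they stand 13 mm farther back than shut.
Start: joints at [-79.779, 7.471, 85.268, -0, 87.261, -4.893], TCP at [156.471, -579.243, 231.292] pointing down, gripper open.
Joint ranges: [-169.43, 169.43], [-51.17, 129.36], [1.28, 143.12], [-76.62, 256.62], [0, 156.53], [-152.29, 152.29]. Speed limits (degrees/s): [136.94, 136.94, 159.86, 180, 180, 180].

### API

Orientations are given as [roll, pitch, yaw] about the fixed x, y, z axes, in that order (R = Rz(yaw) Ry(pitch) Rx(roll)).
In Python, from rig import arm gives the robot as it stands.
- The arm moves only by the tool apply_moves, never from a script. Its argument "motion" is a list of rows, each a list of 3 entries, a list of its own where there are three numbers: the finger opening in cm, from 0 to 8.54, then the shift along the world's x, y, z in cm, then the turn about the world's z in rad. A call has 1 to 5 rows; each row shifts and turns the commanded pose from where the row before left it; what a row does not reach is not made up. A row lasts 1/8 s, in which the tool goes at most 62.5 mm and 10.7 degrees, less where a joint would pass 70% of its speed; a pose out of reach is approached as far as the arm can. A call is refused whole if a number of a shift passes 6.25 or a number of a turn 0.188, either way. A call with a gripper value outside its range is refused whole. The fingers move at their own pace and stop on an object; "force" is the grip in N (left out, the last holds). Time passes only in rows, so rows that do not move let the fingers close. It gives the time, the measured TCP pose, the force, the opening and the grip force at its end, in the units of the state.
- arm.get_state(): the state, without advancing time (a new reading comes with each control period).
- arm.capture(name): name is "side" or "top" or "wrist"; returns a dict with "image" (384x512x3 uint8, red, green, blue), "intrinsics" (3x3 intrinsics, pixels), "origin" and "orientation" of the camera in the world; the wrist camera has in their place "tool_from_camera" (4x4, takes a point from camera to tool coordinates, whose origin is the TCP and whose axes are the flange's). Camera axes: x right, y down, z forward; pixel columns grow to the right and rows downward; lengths in mm; the calibration is good to about 2 mm. A picture is of the moment at which its call begins: read the wrist's pose just before it. There is no depth.
- arm.hand_in(): hands the job in; it is judged then, once.
The state is a dict: "time_s": time; "q": joint angles; "joint_vel": joint speeds; "effort": joint torques, N m; "eef_pos": TCP position; "eef_rot": TCP orientation; "wrist_force": force on the tool from outside, world axes, zero at the start; "moment": the same for the moment, N m; "width": opening from 0.0 (shut) to 1.0 (fully open); "gripper_force": force on a finger pad.
Only numpy, scipy, OpenCV 4.12 (cv2) and the standard library are available. Lean on these libraries where they do the work, as an engineer would, in place of code of your own. Each camera call takes 0.05 s, during which the arm holds its last target. There are 200 camera calls.

## Working session

There is one attempt and no reset: what is moved stays moved. The work goes in short steps, Python scripts to look and compute and a tool call to move; the robot and the scene stay as the last step left them, time stands still between calls to the robot, and variables do not carry over. Pictures are saved under pics/ and viewed, at most 10 in all, crops included, and the job is handed in when it is done.

Besides the shell and the picture viewer there is one more tool, called after "Request:" as a command line: name --argument value ..., lists and objects as JSON in quotes. apply_moves: Moves the arm, as the interface text tells. Its arguments: {"type":"object","properties":{"motion":{"type":"array"},"force":{"type":"number"}},"required":["motion"]}

```bash
mkdir -p pics
python3 - <<'E'
from rig import arm
import cv2,json,numpy as np
for n in("top","side"):
    c=arm.capture(n); cv2.imwrite(f"pics/{n}.png",cv2.resize(c["image"][:,:,::-1],(800,600),interpolation=cv2.INTER_CUBIC))
    np.savez(n,**{k:np.array(c[k]) for k in("image","intrinsics","origin","orientation")})
    print(n,c["intrinsics"],c["origin"],c["orientation"])
print(arm.get_state())
E
```

```text
top [[431.8430926    0.         248.85843622]
 [  0.         431.8430926  190.65226794]
 [  0.           0.           1.        ]] [ 338.79443992   24.33640005 1375.58129322] [-172.71304158   -0.36059897  -90.27652874]
side [[364.32074249   0.         253.79147373]
 [  0.         364.32074249 196.36162267]
 [  0.           0.           1.        ]] [406.73983673 848.76950373 932.4882446 ] [-136.79101866   -0.65276887 -173.62672026]
{'time_s': 0.1, 'q': array([-7.97789614e+01,  7.51301044e+00,  8.53233156e+01, -1.39596501e-03,
        8.72618532e+01, -4.89131687e+00]), 'joint_vel': array([-0.12041575, -0.14748852, -0.18339517, -0.08359184, -0.01530767,
        0.03676488]), 'effort': array([-4.21222667e-04, -5.70952892e+01, -5.01942229e+01, -3.90197156e-04,
        8.19551497e-03, -1.92599276e-05]), 'eef_pos': array([ 156.36893065, -578.7464695 ,  230.32344839]), 'eef_rot': array([-1.79902059e+02, -6.98215941e-03,  1.51124174e+01]), 'wrist_force': array([-0.07147531, -0.16872775,  0.22544154]), 'moment': array([-0.02551038,  0.0090675 , -0.01943482]), 'gripper_force': 0.0, 'width': 1.0002189873585992}
```

View pics/top.png

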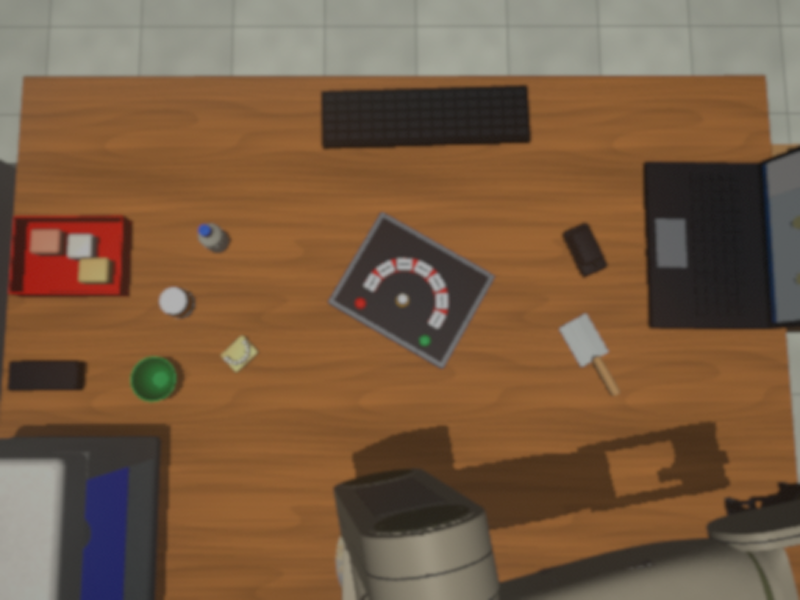

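The top view shows the pad near (410,290), the green lamp at (425,341) by the right end tooth (437,318) and the red lamp at (360,303) by the left end tooth (371,283). I'll fit the arch from the white tooth blobs and the lamps.

```bash
cat > fit.py <<'E'
import numpy as np,cv2
from scipy.spatial.transform import Rotation as R
from scipy.optimize import least_squares
def ray(c,px,z):
    Rm=R.from_euler('xyz',c["orientation"],degrees=True).as_matrix()
    d=np.linalg.inv(c["intrinsics"])@np.array([px[0],px[1],1]); d=Rm@d
    o=c["origin"]; return o+d*(z-o[2])/d[2]
E
python3 - <<'E'
from fit import *
c=np.load("top.npz"); im=c["image"].astype(int)
crop=c["image"][130:240,200:325]
cv2.imwrite("pics/crop.png",cv2.resize(crop[:,:,::-1],None,fx=6,fy=5.4,interpolation=cv2.INTER_CUBIC) if 0 else cv2.resize(crop[:,:,::-1],None,fx=5,fy=5,interpolation=cv2.INTER_CUBIC))
big=cv2.resize(crop,None,fx=5,fy=5,interpolation=cv2.INTER_CUBIC).astype(int)
r,g,b=big[:,:,0],big[:,:,1],big[:,:,2]
for name,m,z in(("white",(np.minimum(g,b)>135),34),("green",(g>r+40)&(g>b+30),24),("red",(r>g+80)&(r>b+80),24)):
    n,l,s,ce=cv2.connectedComponentsWithStats(m.astype(np.uint8))
    for i in range(1,n):
        if s[i,4]>60:
            p=(ce[i]+.5)/5-.5+[200,130]; print(name,s[i,4],(ce[i]).round(),ray(c,p,z).round(1))
E
```

```text
white 1393 [294. 195.] [580.4 -15.2  34. ]
white 1564 [235. 210.] [570.8  22.2  34. ]
white 1564 [353. 210.] [570.4 -52.6  34. ]
white 1551 [191. 253.] [543.4  49.8  34. ]
white 1587 [397. 254.] [542.6 -79.9  34. ]
white 1516 [414. 313.] [505.1 -89.9  34. ]
white 519 [288. 306.] [509.6 -11.2  34. ]
white 1619 [398. 372.] [467.8 -79.3  34. ]
green 849 [359. 440.] [426.5 -55.1  24. ]
red 106 [260. 188.] [586.5   5.6  24. ]
red 134 [327. 188.] [586.2 -36.7  24. ]
red 117 [201. 221.] [565.5  43.3  24. ]
red 117 [385. 222.] [564.2 -73.4  24. ]
red 125 [420. 280.] [527.3 -94.7  24. ]
red 776 [153. 320.] [502.4  74.   24. ]
red 127 [421. 346.] [485.2 -94.6  24. ]
```

View pics/crop.png

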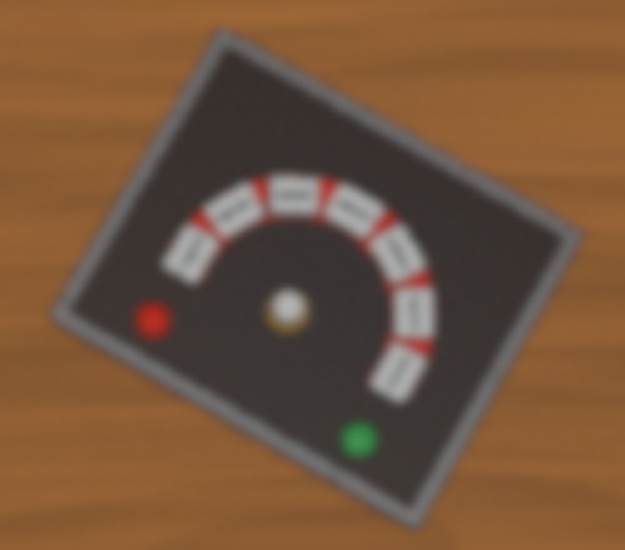

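Clean fit: centre about (505.5,-15), radius 75, so the start tooth is at (468,-79) and the last at (543,50). I'll approach above the start tooth with the gripper closing.

Request:
apply_moves --motion '[[0,[2.6,4.2,0],0],[0,[2.6,4.2,0],0],[0,[2.6,4.2,0],0],[0,[2.6,4.2,0],0],[0,[2.6,4.2,0],0]]' --force 20

```text
time_s: 0.72
eef_pos: [286.9, -367.6, 230.9]
eef_rot: [-180.0, 0.0, 15.1]
wrist_force: [0.5, -0.6, 0.5]
width: -0.003
gripper_force: 0.0
```

Request:
apply_moves --motion '[[0,[2.6,4.2,0],0],[0,[2.6,4.2,0],0],[0,[2.6,4.2,0],0],[0,[2.6,4.2,-1],0],[0,[2.6,4.2,-2],0]]'

```text
time_s: 1.35
eef_pos: [417.6, -158.0, 201.7]
eef_rot: [179.9, -0.1, 15.1]
wrist_force: [0.3, 0.1, -0.9]
width: -0.0
gripper_force: 0.0
```

Request:
apply_moves --motion '[[0,[2.6,4.2,-3],0],[0,[2.6,3.8,-3],0],[0,[0,0,-3],0],[0,[0,0,-2],0],[0,[0,0,0],0]]'

```text
time_s: 1.98
eef_pos: [466.6, -78.5, 89.1]
eef_rot: [-179.9, 0.2, 15.1]
wrist_force: [-1.0, -0.8, -0.5]
width: -0.003
gripper_force: 0.0
```

Run:
```python
from rig import arm
import cv2
s=arm.get_state();print({k:s[k] for k in("time_s","eef_pos","eef_rot","wrist_force","width","q")})
c=arm.capture("wrist");cv2.imwrite("pics/w1.png",c["image"][:,:,::-1]);print(c["intrinsics"],c["tool_from_camera"])
```

```text
{'time_s': 1.975, 'eef_pos': array([466.5652475 , -78.52846913,  89.11984786]), 'eef_rot': array([-179.86164017,    0.23388792,   15.13815151]), 'wrist_force': array([-0.98040607, -0.78703207, -0.50726766]), 'width': -0.0028001646349212726, 'q': array([-1.57654101e+01, -5.32345308e+00,  1.13560545e+02, -1.47775332e-03,
        7.20346522e+01,  5.90971800e+01])}
[[284.7817142    0.         258.78504549]
 [  0.         284.7817142  189.98245984]
 [  0.           0.           1.        ]] [[-1.35078358e-03 -9.58686473e-01 -2.84461635e-01  7.21511480e+01]
 [ 9.99999033e-01 -1.38916089e-03 -6.68368538e-05 -4.24392442e-02]
 [-3.31087389e-04 -2.84461450e-01  9.58687422e-01 -1.40396821e+02]
 [ 0.00000000e+00  0.00000000e+00  0.00000000e+00  1.00000000e+00]]
```

View pics/w1.png

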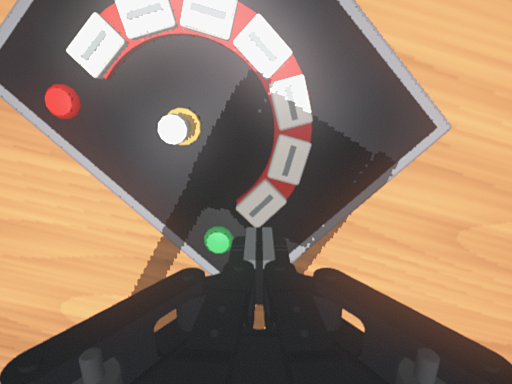

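The wrist view shows the start tooth's line at (261,204), the second at (289,160), the fifth at (209,15) and the last at (96,45). I'll convert these as a check.

Run:
```python
from fit import *
T=np.array([[-1.35078358e-03,-9.58686473e-01,-2.84461635e-01,72.1511],[9.99999033e-01,-1.38916089e-03,-6.68368538e-05,-.04244],[-3.31087389e-04,-2.84461450e-01,9.58687422e-01,-140.3968],[0,0,0,1]])
W=np.eye(4);W[:3,:3]=R.from_euler('xyz',[-179.8616,.2339,15.138],degrees=True).as_matrix();W[:3,3]=[466.565,-78.528,89.12]
M=W@T;K=np.array([[284.78,0,258.785],[0,284.78,189.98],[0,0,1]])
for p in((261,204),(289,160),(292,109),(261,43),(209,15),(147,13),(96,45)):
    d=M[:3,:3]@np.linalg.inv(K)@[*p,1];print((M[:3,3]+d*(34-M[2,3])/d[2]).round(1))
```

```text
[470.1 -79.   34. ]
[506.4 -89.3  34. ]
[539.5 -81.4  34. ]
[572.2 -51.3  34. ]
[578.8 -17.   34. ]
[570.1  19.4  34. ]
[544.5  47.4  34. ]
```

The two views agree to about 2 mm. I'll descend to just above the tooth.

Request:
apply_moves --motion '[[0,[0.2,0,-2],0],[0,[0,0,-1.8],0],[0,[0,0,-1],0],[0,[0,0,0],0],[0,[0,0,0],0]]'

```text
time_s: 2.65
eef_pos: [471.2, -79.5, 44.3]
eef_rot: [180.0, -0.1, 15.1]
wrist_force: [0.2, 0.4, -0.0]
width: 0.003
gripper_force: 0.0
```

Request:
apply_moves --motion '[[0,[0,0,-0.2],0],[0,[0,0,-0.2],0],[0,[0,0,-0.2],0],[0,[0,0,0],0]]'

```text
time_s: 3.15
eef_pos: [470.2, -79.2, 37.0]
eef_rot: [-180.0, 0.0, 15.1]
wrist_force: [0.1, 0.6, 0.4]
width: 0.001
gripper_force: 0.0
```

Request:
apply_moves --motion '[[0,[0,0,-0.2],0],[0,[0,0,-0.2],0],[0,[0,0,-0.1],0],[0,[0,0,0],0]]'

```text
time_s: 3.65
eef_pos: [470.5, -79.3, 32.3]
eef_rot: [180.0, -0.0, 15.1]
wrist_force: [-0.8, -0.6, 0.7]
width: -0.002
gripper_force: 0.8
```

Request:
apply_moves --motion '[[0,[0,0,-0.1],0],[0,[0,0,-0.1],0],[0,[0,0,-0.1],0],[0,[0,0,0],0],[0,[0,0,0],0]]'

```text
time_s: 4.28
eef_pos: [470.5, -79.3, 29.4]
eef_rot: [180.0, -0.0, 15.1]
wrist_force: [0.0, 0.0, 2.5]
width: -0.001
gripper_force: 1.4
```

Touching tooth 7 at 2.5 N. I'll trace along, one tooth per call.

Request:
apply_moves --motion '[[0,[0.45,-0.4,0],0],[0,[0.75,-0.3,0],0],[0,[0.75,-0.2,0],0],[0,[0.8,-0.1,0],0],[0,[0.8,0,0],0]]'

```text
time_s: 4.9
eef_pos: [506.6, -89.4, 29.2]
eef_rot: [180.0, 0.0, 15.1]
wrist_force: [-2.2, -1.0, 2.8]
width: -0.001
gripper_force: 1.4
```

Request:
apply_moves --motion '[[0,[0,0,0],0]]'

```text
time_s: 5.03
eef_pos: [507.4, -89.4, 29.7]
eef_rot: [180.0, -0.1, 15.1]
wrist_force: [1.3, -0.8, 2.7]
width: 0.005
gripper_force: 1.3
```

Request:
apply_moves --motion '[[0,[0.7,0,0],0],[0,[0.75,0.1,0],0],[0,[0.75,0.2,0],0],[0,[0.7,0.3,0],0],[0,[0.7,0.35,0],0]]'

```text
time_s: 5.65
eef_pos: [542.5, -79.6, 29.3]
eef_rot: [180.0, -0.0, 15.1]
wrist_force: [-2.4, -1.4, 2.2]
width: 0.001
gripper_force: 1.4
```

Request:
apply_moves --motion '[[0,[0,0,0],0]]'

```text
time_s: 5.78
eef_pos: [543.2, -79.2, 29.6]
eef_rot: [180.0, -0.1, 15.1]
wrist_force: [2.3, 1.0, 2.4]
width: -0.002
gripper_force: 1.4
```

Request:
apply_moves --motion '[[0,[0.65,0.4,0],0],[0,[0.6,0.5,0],0],[0,[0.55,0.55,0],0],[0,[0.5,0.6,0],0],[0,[0.4,0.65,0],0]]'

```text
time_s: 6.4
eef_pos: [569.4, -52.3, 29.3]
eef_rot: [180.0, -0.0, 15.1]
wrist_force: [0.1, -1.7, 3.1]
width: 0.002
gripper_force: 1.4
```

Request:
apply_moves --motion '[[0,[0,0,0],0]]'

```text
time_s: 6.52
eef_pos: [569.7, -51.8, 29.5]
eef_rot: [-180.0, -0.1, 15.2]
wrist_force: [0.7, 1.4, 3.3]
width: -0.003
gripper_force: 1.4
```

Request:
apply_moves --motion '[[0,[0.35,0.7,0],0],[0,[0.3,0.75,0],0],[0,[0.2,0.75,0],0],[0,[0.1,0.8,0],0],[0,[0,0.75,0],0]]'

```text
time_s: 7.15
eef_pos: [578.7, -14.7, 29.4]
eef_rot: [180.0, -0.0, 15.1]
wrist_force: [0.8, -1.6, 3.0]
width: -0.002
gripper_force: 1.4
```

Request:
apply_moves --motion '[[0,[0,0,0],0]]'

```text
time_s: 7.28
eef_pos: [578.6, -14.1, 29.3]
eef_rot: [-180.0, -0.0, 15.2]
wrist_force: [0.4, 2.3, 2.5]
width: -0.001
gripper_force: 1.4
```

Request:
apply_moves --motion '[[0,[0.1,0.75,0],0],[0,[-0.1,0.75,0],0],[0,[-0.2,0.75,0],0],[0,[-0.3,0.75,0],0],[0,[-0.3,0.7,0],0]]'

```text
time_s: 7.9
eef_pos: [570.3, 22.3, 29.3]
eef_rot: [180.0, -0.0, 15.1]
wrist_force: [0.6, -2.5, 2.7]
width: 0.003
gripper_force: 1.4
```

Request:
apply_moves --motion '[[0,[0,0,0],0]]'

```text
time_s: 8.02
eef_pos: [570.0, 22.9, 29.2]
eef_rot: [-179.9, 0.0, 15.2]
wrist_force: [-0.0, 2.3, 3.5]
width: 0.0
gripper_force: 1.4
```

Request:
apply_moves --motion '[[0,[-0.45,0.65,0],0],[0,[-0.5,0.6,0],0],[0,[-0.55,0.55,0],0],[0,[-0.6,0.5,0],0],[0,[-0.6,0.4,0],0]]'

```text
time_s: 8.65
eef_pos: [543.1, 49.1, 29.3]
eef_rot: [180.0, -0.0, 15.1]
wrist_force: [2.1, -1.4, 3.2]
width: -0.002
gripper_force: 1.4
```

Request:
apply_moves --motion '[[0,[0,0,0],0],[0,[0,0,0],0],[0,[0,0,0],0]]'

```text
time_s: 9.02
eef_pos: [543.1, 48.8, 29.0]
eef_rot: [-180.0, 0.0, 15.1]
wrist_force: [-1.7, 1.1, 2.2]
width: 0.002
gripper_force: 1.5
```

Run:
```python
from rig import arm
import cv2
c=arm.capture("wrist");cv2.imwrite("pics/w2.png",c["image"][:,:,::-1])
```

```text
(no output)
```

View pics/w2.png

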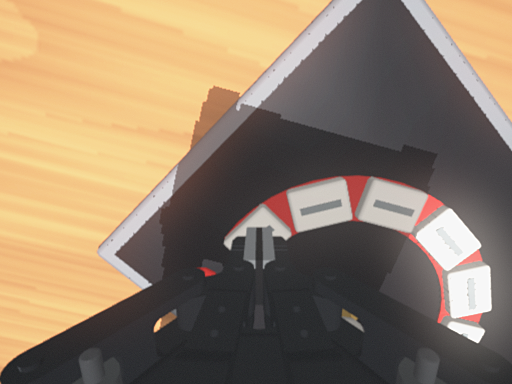

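The fingertips, at about (259,235), rest on the last tooth, and the red lamp at (208,271) is clear. The push is about 2.5 N, so I'm handing in.

```bash
python3 -c "
from rig import arm
print(arm.hand_in())"
```

```text
the job is handed in; nothing more can be done
None
```

I traced all seven teeth in order from the green lamp's end to the red lamp's end at about 2–3.5 N and handed the job in with the fingertips resting on the last tooth; the hand-in returned no verdict.

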